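Put the printing stamps away by shape

ROBOT

A 6-joint arm with a two-finger parallel gripper is mounted at the origin on the work surface. World frame = base frame: x ahead of the robot, y to its left, z up, the work surface at z = 0. Lengths are in m, angles in degrees, forces in N, time in s.
With the tool pointing down it reaches from about 0.4 to 0.825 m from the base axis. Payload 7 kg.
Tool frame: the origin (TCP) lies midway between the tips of the shut fingers; the grasp point (between the pads) lies r.grasp_offset behind it (r.grasp_offset is the distance from the TCP to the grasp point, in m); x points along the fingers, z is the direction in which the jaws open and shut, and the axes are right-handed (so a half turn about x gives the same grasp; the last joint's range is limited). The gripper opens to 88 mm and grips with 3 to 60 N. Pads are 19 mm wide; open, the fingers measure 130 mm over their backs; the gripper's body (78 mm by 193 mm) begins 47 mm behind the grasp point.
Start: joints at [-47.492, 20.546, 0.682, 0, -70.136, -16.507], TCP at [0.296, -0.607, 0.227] pointing down, gripper open.
Joint ranges: [-176.03, 176.03], [-82.01, 121.73], [-58.28, 71.71], [-173.87, 95.51], [-174.79, -0.11], [-173.66, 173.66]. Speed limits (degrees/s): [136.94, 136.94, 172.46, 180, 180, 180].

INTERFACE

Orientations are given as [roll, pitch, yaw] about the fixed x, y, z axes, in that order (R = Rz(yaw) Ry(pitch) Rx(roll)).
In Python, from plant import readout, vision, close_job, r gives the robot as it stands.
- The arm moves only by the shell command python3 -m handwheel 'ROWS' [OPENING] [FORCE]. ROWS is JSON, a list that holds one entry, the list of rows, each a list of 4 numbers: the shift along the world's x, y, z in units of 40 mm (1.0 is 40 mm), then the turn about the world's z in units of 5 degrees (1.0 is 5 degrees). In form: [[[tx, ty, tz, roll], ...]]. A call has 1 to 8 rows; each row shifts and turns the pose as measured when the row begins; what a row does not reach is not made up. A row lasts 1/10 s, in which the tool goes at most 50 mm and 8.59 degrees, less where a joint would pass 70% of its speed; a pose out of reach is approached as far as the arm can. A call is refused whole if a number of a shift passes 1 or a number of a turn 1, either way. A call with a gripper value outside its range is refused whole. OPENING is the finger opening in mm, from 0 to 87.6, set as the call begins (- or left out, the last holds). The fingers move at their own pace and stop on an object; FORCE is the grip in N (left out, the last holds). Time passes only in rows, so rows that do not move let the fingers close. It gives the time, the measured TCP pose, the force and the opening at its end, in the units of the state.
- readout.get_state(): the state, without advancing time (a new reading comes with each control period).
- vision.capture(name): name is "scene" or "top"; returns the picture (480x640x3 uint8, blue, green, red); there is no depth.
- vision.get_calibration(name): a dict with "intrinsics" (3x3 intrinsics, pixels), "pose" (4x4, takes a point from camera to world coordinates). Camera axes: x right, y up, looking along -z (the intrinsics and any distortion apply to the point x, -y, -z); pixel columns grow to the right and rows downward; lengths in m; the calibration is good to about 2 mm. A picture is of the moment at which its call begins. get_calibration takes no time and is no camera call.
- close_job(): hands the job in, once; it reports no verdict.
The state is a dict: "time_s": time; "joints": joint angles; "qd": joint speeds; "joint_torque": joint torques, N m; "tcp_pos": TCP position; "eef_rot": TCP orientation; "contact_force": force on the tool from outside, world axes, zero at the start; "moment": the same for the moment, N m; "gripper_width": finger opening in m.
Only numpy, scipy, OpenCV 4.12 (cv2) and the standard library are available. Lean on these libraries where they do the work, as an engineer would, in place of code of your own. Each camera call takes 0.05 s, during which the arm holds its last target.

TASK

Put away the five printing stamps from the textile table: each goes into the tray whose ledge carries a wooden shape like the stamp's block - the two round stamps, the two square ones and the triangular one. Leave every stamp standing flat on its tray's floor with its handle up, and leave the jar and the tin where they stand.

Things in the scene. Friction and masses are not known exactly. Their poses are not given: they have to be found in the camera images.
- round_a_mid (a point): round hand printing stamp standing face down on the table: a disc 60 mm in diameter, light wood with a black rubber face underneath, 20 mm thick in all, and on its middle an upright round dark wooden handle 18 mm in diameter and 40 mm long; 60 mm high over all, about 90 g. This point is on the handle's axis 30 mm above the underside, so the handle runs from 10 mm below this point to 30 mm above it; z is up along the handle
- round_b_mid (a point): round hand printing stamp standing face down on the table: a disc 60 mm in diameter, light wood with a black rubber face underneath, 20 mm thick in all, and on its middle an upright round dark wooden handle 18 mm in diameter and 40 mm long; 60 mm high over all, about 90 g. This point is on the handle's axis 30 mm above the underside, so the handle runs from 10 mm below this point to 30 mm above it; z is up along the handle
- square_a_mid (a point): square hand printing stamp standing face down on the table: a 54 x 54 mm block, light wood with a black rubber face underneath, 20 mm thick in all, and on its middle an upright round dark wooden handle 18 mm in diameter and 40 mm long; 60 mm high over all, about 90 g. This point is on the handle's axis 30 mm above the underside, so the handle runs from 10 mm below this point to 30 mm above it; z is up along the handle
- square_b_mid (a point): square hand printing stamp standing face down on the table: a 54 x 54 mm block, light wood with a black rubber face underneath, 20 mm thick in all, and on its middle an upright round dark wooden handle 18 mm in diameter and 40 mm long; 60 mm high over all, about 90 g. This point is on the handle's axis 30 mm above the underside, so the handle runs from 10 mm below this point to 30 mm above it; z is up along the handle
- tri_a_mid (a point): triangular hand printing stamp standing face down on the table: an equal-sided triangle 67 mm on a side (corners 39 mm from the axis), light wood with a black rubber face underneath, 20 mm thick in all, and on its middle an upright round dark wooden handle 18 mm in diameter and 40 mm long; 60 mm high over all, about 90 g. This point is on the handle's axis 30 mm above the underside, so the handle runs from 10 mm below this point to 30 mm above it; z is up along the handle
- tray_round: low open plywood tray fixed to the table, 118 mm (x) by 170 mm (y) outside, walls 4 mm thick and 20 mm high; inner floor 110 x 162 mm, its surface 4 mm above the table. On a 64 mm deep, 12 mm high ledge behind its +x wall lies a flat dark wooden disc, 6 mm thick: the mark of the stamps it is for. Origin: middle of the tray's underside (without ledge), at table height; z up
- tray_square: low open plywood tray fixed to the table, 118 mm (x) by 170 mm (y) outside, walls 4 mm thick and 20 mm high; inner floor 110 x 162 mm, its surface 4 mm above the table. On a 64 mm deep, 12 mm high ledge behind its +x wall lies a flat dark wooden square, 6 mm thick: the mark of the stamps it is for. Origin: middle of the tray's underside (without ledge), at table height; z up
- tray_tri: low open plywood tray fixed to the table, 118 mm (x) by 170 mm (y) outside, walls 4 mm thick and 20 mm high; inner floor 110 x 162 mm, its surface 4 mm above the table. On a 64 mm deep, 12 mm high ledge behind its +x wall lies a flat dark wooden triangle, 6 mm thick: the mark of the stamps it is for. Origin: middle of the tray's underside (without ledge), at table height; z up
- jar_mid (a point): Bystander: an amber glass jar with a steel cap standing on the table, 54 mm in diameter and 70 mm high; this point is at its centre, half-way up.
- tin_mid (a point): Bystander: a low round metal tin standing on the table, 62 mm in diameter and 42 mm high; this point is at its centre, half-way up.
Not all that is in view belongs to the job. What is shaped like the part that bears round_b_mid but purple is not meant.

How it is judged (in metres and radians):
At the end, for the whole second after the job is handed in: Each stamp is in the tray that shows its shape (2 round, 2 square, 1 triangular), its axis within 40 mm (tray x) and 65 mm (tray y) of the tray's middle, its underside on the tray's floor (within 6 mm), upright within 0.12 rad and at rest (x of round_a_mid in the frame of tray_round between -0.04 and 0.04 m and y of round_a_mid in the frame of tray_round between -0.065 and 0.065 m and z of round_a_mid in the frame of tray_round between 0.028 and 0.04 m and angle between each of round_a_mid, round_b_mid, square_a_mid, square_b_mid, tri_a_mid's own z axis and vertical below 0.12 rad and linear speed of each of round_a, round_b, square_a, square_b, tri_a below 0.02 m/s and x of round_b_mid in the frame of tray_round between -0.04 and 0.04 m and y of round_b_mid in the frame of tray_round between -0.065 and 0.065 m and z of round_b_mid in the frame of tray_round between 0.028 and 0.04 m and x of square_a_mid in the frame of tray_square between -0.04 and 0.04 m and y of square_a_mid in the frame of tray_square between -0.065 and 0.065 m and z of square_a_mid in the frame of tray_square between 0.028 and 0.04 m and x of square_b_mid in the frame of tray_square between -0.04 and 0.04 m and y of square_b_mid in the frame of tray_square between -0.065 and 0.065 m and z of square_b_mid in the frame of tray_square between 0.028 and 0.04 m and x of tri_a_mid in the frame of tray_tri between -0.04 and 0.04 m and y of tri_a_mid in the frame of tray_tri between -0.065 and 0.065 m and z of tri_a_mid in the frame of tray_tri between 0.028 and 0.04 m); the robot touches nothing.
It fails at once if the glass jar is shifted by more than 25 mm or tipped over (distance of jar_mid from where it was at the start of the episode above 0.025 m or angle between jar_mid's own z axis and vertical above 0.5 rad).
It fails at once if the metal tin is shifted by more than 25 mm or tipped over (distance of tin_mid from where it was at the start of the episode above 0.025 m or angle between tin_mid's own z axis and vertical above 0.5 rad).
It also fails if it takes over 115 s, if anything falls off the work surface, if the arm or the gripper's body presses on something with over 40 N, if the wrist force passes 120 N, or if a joint passes its speed limit or range.

## Working session

There is one attempt and no reset: what is moved stays moved. The work goes in short steps, Python scripts to look and compute and a shell command to move; the robot and the scene stay as the last step left them, time stands still between calls to the robot, and variables do not carry over. Pictures are saved under pics/ and viewed, and the job is handed in when it is done.

```bash
ls; mkdir -p pics; python3 - <<'E'
from plant import readout, vision, r
import cv2
for n in("scene","top"):
    cv2.imwrite(f"pics/{n}0.png",vision.capture(n)); c=vision.get_calibration(n); print(n,c)
print(readout.get_state(), r.grasp_offset)
E
```

```text
pics
scene {'intrinsics': array([[451.17002316,   0.        , 306.74099611],
       [  0.        , 451.17002316, 242.94896671],
       [  0.        ,   0.        ,   1.        ]]), 'pose': array([[ 0.81150167, -0.331683  ,  0.481094  ,  0.83394753],
       [ 0.58434788,  0.45834086, -0.66967247, -0.48287351],
       [ 0.00161394,  0.82456658,  0.56576263,  0.45865934],
       [ 0.        ,  0.        ,  0.        ,  1.        ]])}
top {'intrinsics': array([[448.81875887,   0.        , 321.40612983],
       [  0.        , 448.81875887, 246.22202343],
       [  0.        ,   0.        ,   1.        ]]), 'pose': array([[-0.19870822,  0.95694123, -0.21160939,  0.31324968],
       [-0.98005406, -0.19468446,  0.03989997,  0.01778942],
       [-0.00301514,  0.21531709,  0.97653953,  0.80216089],
       [ 0.        ,  0.        ,  0.        ,  1.        ]])}
{'time_s': 0.1, 'joints': array([-4.74928764e+01,  2.05879571e+01,  6.40205902e-01, -1.68306146e-02,
       -7.01337118e+01, -1.65055749e+01]), 'qd': array([-0.06893942, -0.06889792,  0.09728399,  0.13268206, -0.00981556,
       -0.00539984]), 'joint_torque': array([ 3.30653693e-04, -5.84162736e+01,  2.93750149e+01,  7.01539278e+00,
        1.01778569e-02, -7.90610056e-05]), 'tcp_pos': array([ 0.2957    , -0.6063262 ,  0.22572112]), 'eef_rot': array([  5.51513173,  89.91701418, 121.51094969]), 'contact_force': array([0.30358162, 0.19482681, 0.60312727]), 'moment': array([ 0.00946324,  0.04574776, -0.00518356]), 'gripper_width': 0.08776497984202021} 0.0188
```

View pics/scene0.png

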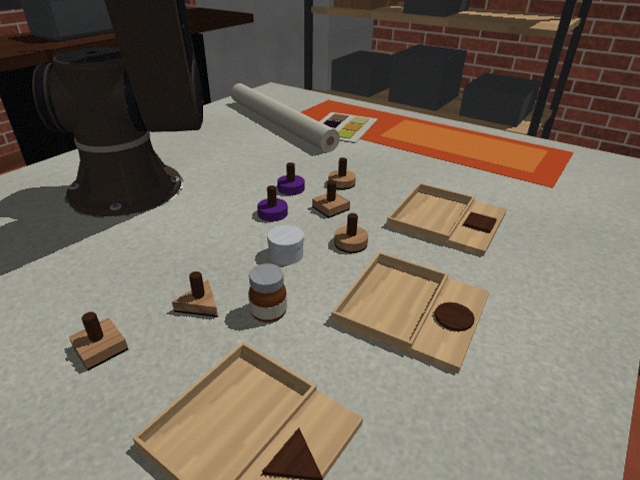

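View pics/top0.png

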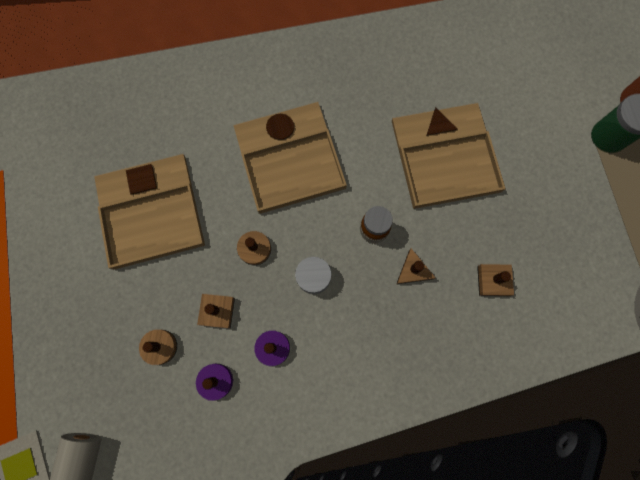

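The top view shows the following:
- Round stamps at about (254,248) and (158,348).
- Square stamps at about (216,311) and (497,280).
- The triangle at about (416,270).
- The jar at (377,222) and the tin at (313,275).
- Purple decoys at (272,348) and (214,382).
- Trays from left to right: square, round, triangle.

```bash
cat > h.py <<'E'
import numpy as np, cv2
from plant import vision
def ray(n,uv,z):
    c=vision.get_calibration(n);K=c["intrinsics"];P=c["pose"]
    d=np.array([(uv[0]-K[0,2])/K[0,0],-(uv[1]-K[1,2])/K[1,1],-1.]);d=P[:3,:3]@d
    o=P[:3,3];return (o+d*(z-o[2])/d[2])
def proj(n,p):
    c=vision.get_calibration(n);K=c["intrinsics"];P=c["pose"]
    q=P[:3,:3].T@(np.asarray(p,float)-P[:3,3]);return np.array([K[0,2]+K[0,0]*q[0]/-q[2],K[1,2]-K[1,1]*q[1]/-q[2]])
E
python3 - <<'E'
from h import *
im=cv2.imread("pics/top0.png");hsv=cv2.cvtColor(im,cv2.COLOR_BGR2HSV)
for p in [(245,258),(270,110),(150,225),(252,243),(270,130),(274,348),(230,240),(313,275)]:print(p,hsv[p[1],p[0]])
m=((hsv[...,1]>90)&(hsv[...,0]<25)).astype(np.uint8)*255
cv2.imwrite("pics/m0.png",m)
cs,_=cv2.findContours(m,cv2.RETR_EXTERNAL,cv2.CHAIN_APPROX_NONE)
for c in cs:
    a=cv2.contourArea(c)
    if a<200:continue
    r=cv2.minAreaRect(c);b=cv2.boxPoints(r)
    print(int(a),[round(v) for v in r[0]],[round(v) for v in r[1]],round(r[2]),[ray("top",q,.02)[:2].round(3).tolist() for q in b])
E
```

```text
(245, 258) [ 15 141 119]
(270, 110) [ 26  31 114]
(150, 225) [ 17 122 127]
(252, 243) [ 12 203  44]
(270, 130) [ 10 182  49]
(274, 348) [  8 213  18]
(230, 240) [ 26  33 107]
(313, 275) [ 30   4 120]
13269 [466, 416] [126, 347] 90 [[0.311, 0.072], [0.194, -0.504], [0.008, -0.436], [0.118, 0.108]]
1009 [158, 347] [34, 37] 90 [[0.401, 0.322], [0.388, 0.26], [0.332, 0.267], [0.345, 0.328]]
974 [215, 310] [33, 32] 8 [[0.391, 0.223], [0.444, 0.208], [0.425, 0.153], [0.372, 0.169]]
1011 [496, 280] [31, 35] 90 [[0.396, -0.279], [0.384, -0.339], [0.331, -0.324], [0.343, -0.264]]
635 [414, 265] [32, 37] 83 [[0.449, -0.137], [0.444, -0.204], [0.386, -0.197], [0.391, -0.131]]
849 [254, 248] [33, 33] 90 [[0.54, 0.129], [0.529, 0.071], [0.469, 0.081], [0.481, 0.139]]
2706 [8, 308] [275, 17] 90 [[0.744, 0.542], [0.738, 0.511], [0.257, 0.538], [0.262, 0.565]]
8896 [146, 212] [95, 101] 76 [[0.697, 0.387], [0.709, 0.203], [0.525, 0.187], [0.515, 0.362]]
8248 [448, 154] [97, 94] 76 [[0.7, -0.193], [0.712, -0.375], [0.519, -0.365], [0.51, -0.192]]
8102 [290, 156] [92, 93] 74 [[0.747, 0.104], [0.765, -0.072], [0.581, -0.082], [0.566, 0.086]]
203 [631, 91] [13, 30] 49 [[0.66, -0.627], [0.691, -0.685], [0.668, -0.694], [0.637, -0.636]]
17032 [220, 39] [78, 439] 90 [[1.116, 0.525], [0.936, -0.35], [0.765, -0.305], [0.937, 0.533]]
```

View pics/m0.png

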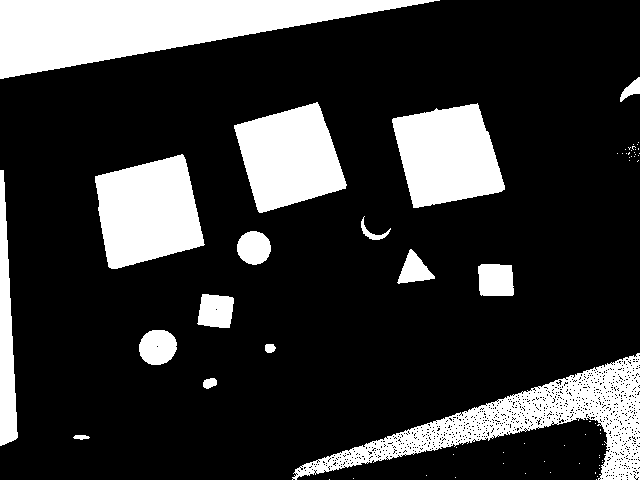

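```bash
python3 - <<'E'
from h import *
def blobs(n):
    im=cv2.imread(f"pics/{n}0.png");hsv=cv2.cvtColor(im,cv2.COLOR_BGR2HSV)
    m=((hsv[...,1]>120)&(hsv[...,0]<20)&(hsv[...,2]<62)).astype(np.uint8)
    k,l,s,c=cv2.connectedComponentsWithStats(m)
    return [(s[i],c[i]) for i in range(1,k) if 30<s[i,4]<600]
T=blobs("top");S=blobs("scene")
for n,B in(("top",T),("scene",S)):
    for s,c in B: print(n,s.tolist(),c.round(1),ray(n,c,.04)[:2].round(4),ray(n,c,.018)[:2].round(4))
im=cv2.imread("pics/top0.png");hsv=cv2.cvtColor(im,cv2.COLOR_BGR2HSV)
m=((hsv[...,1]>90)&(hsv[...,0]<25)).astype(np.uint8)*255
cs,_=cv2.findContours(m,cv2.RETR_EXTERNAL,cv2.CHAIN_APPROX_NONE)
for c in cs:
    a=cv2.contourArea(c)
    if 7000<a<10000:
        q=cv2.approxPolyDP(c,8,True)[:,0]
        W=np.array([ray("top",p,.0 if False else .012)[:2] for p in q]); 
        print("tray",q.tolist(),W.round(3).tolist(),[ray("top",p,0.0)[:2].round(3).tolist() for p in q])
# jar, tin
E
python3 - <<'E'
import cv2
im=cv2.imread("pics/top0.png")[90:280,80:520]
cv2.imwrite("pics/tz.png",cv2.resize(im,(800,345),interpolation=cv2.INTER_CUBIC))
E
```

```text
top [0, 0, 76, 6, 233] [27.2  1.4] [1.0814 0.4591] [1.1036 0.4719]
top [427, 109, 30, 27, 423] [439.7 124.3] [ 0.6609 -0.2735] [ 0.671  -0.2819]
top [267, 114, 28, 26, 571] [280.1 126.6] [0.7154 0.0166] [0.727  0.0165]
top [245, 132, 82, 27, 331] [284.6 145.1] [0.6776 0.0149] [0.6881 0.0148]
top [404, 134, 82, 18, 266] [444.5 142.5] [ 0.6241 -0.2729] [ 0.6331 -0.2813]
top [101, 187, 86, 77, 530] [129.8 213.4] [0.6044 0.3071] [0.6128 0.3155]
top [295, 188, 45, 15, 76] [316.4 194.8] [ 0.5723 -0.0233] [ 0.5798 -0.0245]
top [259, 201, 35, 12, 59] [276.2 206.5] [0.5651 0.0509] [0.5723 0.0519]
top [361, 222, 29, 18, 138] [372.9 233.3] [ 0.483  -0.1063] [ 0.4879 -0.1099]
top [245, 238, 26, 26, 247] [257.  247.6] [0.4983 0.0969] [0.5037 0.0992]
top [114, 253, 54, 15, 76] [140.2 260.4] [0.5162 0.2987] [0.5221 0.3068]
top [411, 261, 21, 19, 209] [420.  269.5] [ 0.4045 -0.1713] [ 0.4071 -0.1767]
top [493, 271, 20, 17, 215] [503.2 278.9] [ 0.3604 -0.3065] [ 0.3618 -0.3159]
top [205, 299, 29, 29, 275] [219.3 311.3] [0.4025 0.1777] [0.4051 0.1823]
top [143, 332, 33, 29, 336] [160.4 347.7] [0.3628 
[... 1910 characters left out ...]
 20, 30, 385] [ 92.4 327. ] [ 0.366  -0.3045] [ 0.3414 -0.2951]
scene [254, 313, 31, 9, 57] [268.8 319.1] [ 0.541  -0.1603] [ 0.5256 -0.1433]
tray [[182, 154], [95, 176], [109, 267], [204, 244]] [[0.712, 0.208], [0.701, 0.374], [0.523, 0.365], [0.531, 0.192]] [[0.718, 0.211], [0.707, 0.379], [0.526, 0.37], [0.534, 0.195]]
tray [[477, 103], [392, 119], [413, 207], [504, 189]] [[0.703, -0.366], [0.703, -0.197], [0.523, -0.194], [0.523, -0.368]] [[0.709, -0.372], [0.709, -0.2], [0.526, -0.197], [0.527, -0.373]]
tray [[317, 102], [234, 125], [259, 212], [345, 188]] [[0.767, -0.063], [0.751, 0.102], [0.57, 0.085], [0.584, -0.079]] [[0.774, -0.064], [0.758, 0.104], [0.574, 0.086], [0.588, -0.081]]
```

View pics/tz.png

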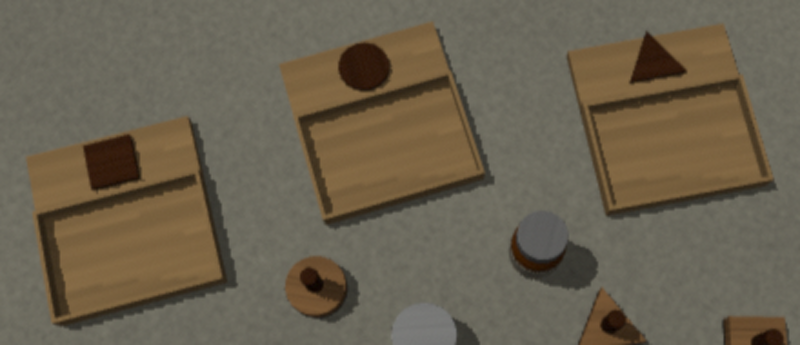

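```bash
python3 - <<'E'
from h import *
from plant import readout
from scipy.spatial.transform import Rotation as R
s=readout.get_state();M=R.from_euler("xyz",s["eef_rot"],degrees=True).as_matrix();print(M.round(3),s["tcp_pos"])
print("tin",ray("top",(313,275),.042)[:2],"jar",ray("top",(378,219),.07)[:2])
print("tin scene",ray("scene",(286,237),.042)[:2],"jar",ray("scene",(267,276),.07)[:2])
E
```

```text
[[-0.001 -0.899 -0.438]
 [ 0.001 -0.438  0.899]
 [-1.     0.     0.001]] [ 0.2957     -0.6063262   0.22572112]
tin [0.43144139 0.01083402] jar [ 0.49904667 -0.11536177]
tin scene [0.44145668 0.00427577] jar [ 0.5061229  -0.12008212]
```

```bash
python3 -m handwheel '[[[0.22,0.95,0,0],[0.22,0.95,0,0],[0.22,0.95,0,0],[0.22,0.95,0,0],[0.22,0.95,0,0],[0.22,0.95,0,0],[0.22,0.95,0,0],[0.2,0.95,0,0]]]' 60 25
```

```text
time_s: 0.9
tcp_pos: [0.3629, -0.2942, 0.2196]
eef_rot: [22.0, 89.4, 137.6]
contact_force: [0.6, 0.5, -0.4]
gripper_width: 0.0597
```

```bash
python3 -m handwheel '[[[0,-0.1,-0.3,0],[0,-0.1,-0.8,0],[0,0,-0.9,0],[0,0,-0.9,0],[0,0,0,0]]]'
```

```text
time_s: 1.4
tcp_pos: [0.3641, -0.2982, 0.1016]
eef_rot: [-7.6, 89.7, 108.5]
contact_force: [-0.3, -0.3, 0.3]
gripper_width: 0.06
```

```bash
python3 -m handwheel '[[[0.03,-0.12,-0.6,0],[0,0,-0.6,0],[0,0,0,0],[0,0,0,0]]]'; python3 - <<'E'
from h import *
from plant import readout
cv2.imwrite("pics/s1.png",vision.capture("scene"));cv2.imwrite("pics/t1.png",vision.capture("top"))
print(readout.get_state()["tcp_pos"])
E
```

```text
time_s: 1.8
tcp_pos: [0.3671, -0.3056, 0.0564]
eef_rot: [-8.2, 89.8, 107.8]
contact_force: [0.8, 1.1, 0.3]
gripper_width: 0.0598
[ 0.36735457 -0.30551699  0.05661407]
```

View pics/s1.png

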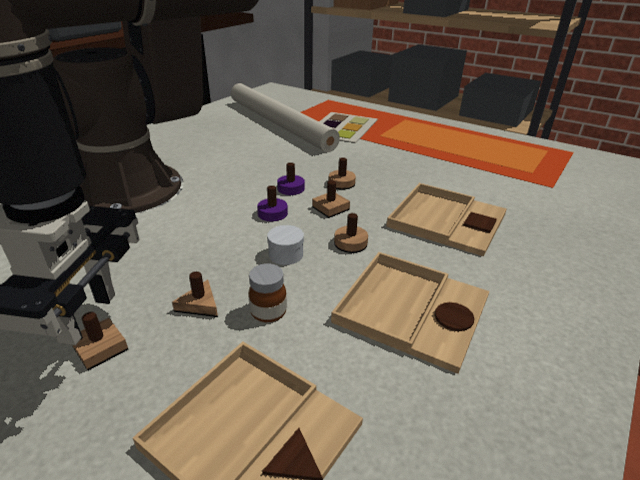

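View pics/t1.png

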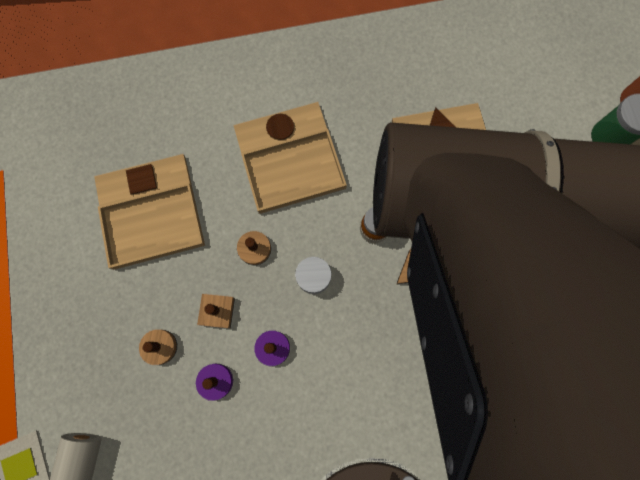

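```bash
python3 - <<'E'
from h import *
p=np.array([.3673,-.3055,.0566]);j=np.array([-.438,.899,0])*.03
for q in (p,p+j,p-j,[.3655,-.303,.06],[.3655,-.303,.02]):print(proj("scene",q).round(1))
im=cv2.imread("pics/s1.png")[200:380,0:200];cv2.imwrite("pics/s1z.png",cv2.resize(im,(666,600),interpolation=2))
E
```

```text
[ 88.8 318.4]
[101.6 302.6]
[ 74.9 335.6]
[ 89.1 314.7]
[ 97.3 337. ]
```

View pics/s1z.png

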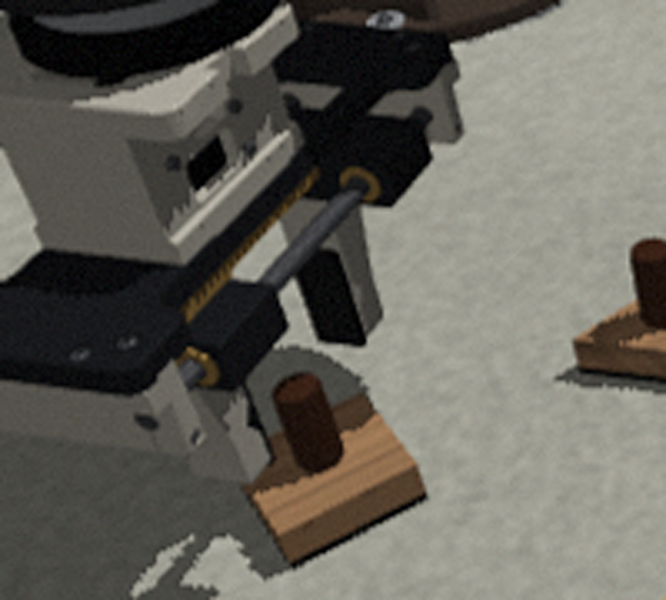

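```bash
python3 -m handwheel '[[[-0.05,0.06,-0.33,0],[0,0,-0.33,0],[0,0,0,0],[0,0,0,0]]]' && python3 -m handwheel '[[[0,0,0,0],[0,0,0,0],[0,0,0,0],[0,0,0,0],[0,0,0,0]]]' 0 25
```

```text
time_s: 2.3
tcp_pos: [0.3691, -0.3046, 0.0357]
eef_rot: [-115.9, 89.5, 0.2]
contact_force: [-0.1, -0.3, 0.3]
gripper_width: 0.0601
time_s: 2.8
tcp_pos: [0.3709, -0.3052, 0.0388]
eef_rot: [-122.7, 89.2, -6.5]
contact_force: [-0.2, 0.9, 1.6]
gripper_width: 0.0259
```

```bash
python3 -m handwheel '[[[-0.1,0.04,-0.2,0],[0,0,-0.05,0],[0,0,0,0],[0,0,0,0]]]' 0 25
```

```text
time_s: 3.2
tcp_pos: [0.368, -0.3042, 0.0308]
eef_rot: [-128.9, 89.0, -12.6]
contact_force: [0.0, -0.7, 3.4]
gripper_width: 0.0177
```

```bash
python3 -m handwheel '[[[0,0,0.5,0],[0,0,0.9,0],[0,0,0.9,0],[0,0,0.6,0],[0.3,0.6,0,0],[0.31,0.9,0,0],[0.31,0.9,0,0],[0.31,0.9,0,0]]]' && python3 -m handwheel '[[[0.31,0.9,0,0],[0.31,0.9,0,0],[0.31,0.9,0,0],[0.31,0.9,0,0],[0.31,0.9,0,0],[0.31,0.9,0,0],[0.31,0.9,0,0],[0.31,0.9,0,0]]]'
```

```text
time_s: 4.0
tcp_pos: [0.4116, -0.1693, 0.1446]
eef_rot: [-113.9, 89.5, 1.8]
contact_force: [0.3, -0.2, -0.5]
gripper_width: 0.0174
time_s: 4.8
tcp_pos: [0.5076, 0.1306, 0.1378]
eef_rot: [138.2, 89.9, -106.1]
contact_force: [-0.5, -1.4, -0.9]
gripper_width: 0.0179
```

```bash
python3 -m handwheel '[[[0.35,0.9,0,0],[0.35,0.9,0,0],[0.35,0.9,0,0],[0.35,0.9,0,0],[0.3,0.7,0,0],[0.15,0.3,0,0],[0,0,0,0],[0,0,0,0]]]'
```

```text
time_s: 5.6
tcp_pos: [0.5795, 0.3241, 0.1258]
eef_rot: [101.6, 89.1, -142.6]
contact_force: [-0.4, -0.1, -1.0]
gripper_width: 0.0173
```

```bash
python3 -m handwheel '[[[0.1,0.02,-0.6,0],[0,0,-0.8,0],[0,0,-0.2,0],[0,0,0,0]]]'; python3 - <<'E'
from h import *
from plant import readout
cv2.imwrite("pics/s2.png",vision.capture("scene"))
print(readout.get_state()["tcp_pos"])
E
```

```text
time_s: 6.0
tcp_pos: [0.5825, 0.3204, 0.0615]
eef_rot: [101.1, 89.2, -143.2]
contact_force: [0.4, -0.1, -1.2]
gripper_width: 0.0172
[0.5824775  0.32051108 0.06194404]
```

View pics/s2.png

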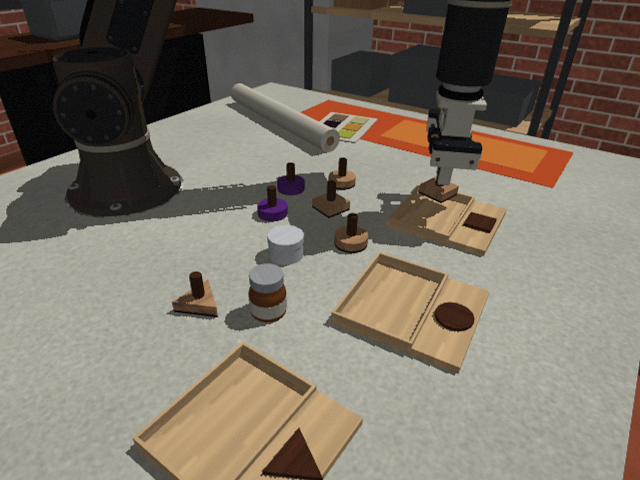

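The stamp at (438,188) is held over the back half of the square tray, so I'm lowering it.

```bash
python3 -m handwheel '[[[0.05,0.12,-0.3,0],[0,0,-0.2,0],[0,0,-0.1,0],[0,0,0,0]]]'
```

```text
time_s: 6.45
tcp_pos: [0.5862, 0.3265, 0.0401]
eef_rot: [98.1, 89.5, -146.3]
contact_force: [-0.7, 0.6, -1.2]
gripper_width: 0.0175
```

```bash
python3 -m handwheel '[[[0,0,-0.15,0],[0,0,-0.05,0]]]'; python3 -m handwheel '[[[0,0,-0.1,0],[0,0,0,0]]]'
```

```text
time_s: 6.65
tcp_pos: [0.5866, 0.3271, 0.0342]
eef_rot: [99.9, 89.6, -144.4]
contact_force: [-10.3, -2.5, 20.7]
gripper_width: 0.0171
time_s: 6.85
tcp_pos: [0.5869, 0.3276, 0.0354]
eef_rot: [110.0, 89.7, -134.1]
contact_force: [-0.9, -0.2, -0.5]
gripper_width: 0.0176
```

```bash
python3 -m handwheel '[[[0,0,0,0],[0,0,0,0],[0,0,0,0],[0,0,0,0]]]' 50; python3 -m handwheel '[[[0,0,0.4,0],[0,0,0.9,0],[0,0,0.9,0],[0,-0.4,0,0],[-0.4,-0.7,0,0],[-0.7,-0.4,0,0],[-0.9,-0.4,0,0],[-0.9,-0.4,0,0]]]'
```

```text
time_s: 7.25
tcp_pos: [0.5873, 0.328, 0.0355]
eef_rot: [110.8, 89.8, -133.3]
contact_force: [-0.8, -1.0, -0.2]
gripper_width: 0.0438
time_s: 8.05
tcp_pos: [0.4705, 0.2326, 0.1207]
eef_rot: [116.7, 89.5, -127.6]
contact_force: [-1.1, 1.5, 0.6]
gripper_width: 0.0502
```

```bash
python3 -m handwheel '[[[-0.8,-0.5,0,0],[-0.6,-0.5,-0.2,0],[0,0,-0.5,0],[0,0,-0.3,0],[0,0,0,0]]]' 60; python3 - <<'E'
from h import *
from plant import readout
from scipy.spatial.transform import Rotation as R
im=vision.capture("scene");cv2.imwrite("pics/s3.png",im);cv2.imwrite("pics/t3.png",vision.capture("top"))
s=readout.get_state();p=s["tcp_pos"];M=R.from_euler("xyz",s["eef_rot"],degrees=True).as_matrix();print(p,M[:,0].round(3),M[:,2].round(3))
E
```

```text
time_s: 8.55
tcp_pos: [0.4073, 0.1865, 0.079]
eef_rot: [107.9, 89.5, -136.3]
contact_force: [0.0, -0.0, 0.4]
gripper_width: 0.0597
[0.40833133 0.18746375 0.08016311] [-0.004 -0.004 -1.   ] [-0.434  0.901 -0.002]
```

View pics/s3.png

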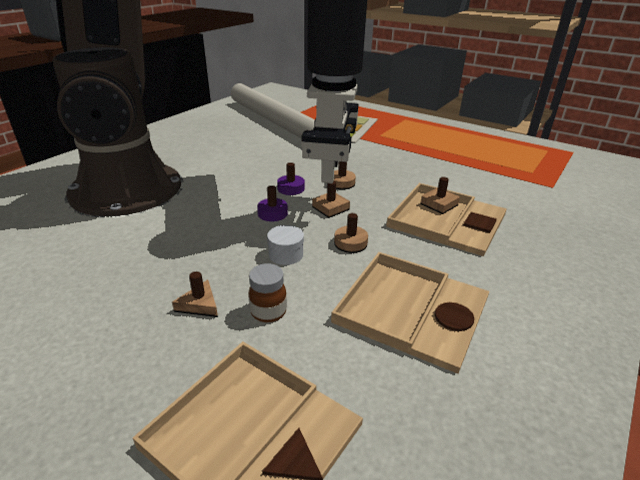

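The first square now stands in its tray, and the gripper is above the second one at (331,200).

```bash
python3 -m handwheel '[[[0.03,0.05,-0.5,0],[0,0,-0.5,0],[0,0,-0.2,0]]]'; python3 -m handwheel '[[[0,0,0,0],[0,0,0,0],[0,0,0,0]]]' 0 25
```

```text
time_s: 8.95
tcp_pos: [0.4126, 0.1922, 0.034]
eef_rot: [-89.2, 89.9, 26.5]
contact_force: [0.2, -0.0, -0.4]
gripper_width: 0.0598
time_s: 9.25
tcp_pos: [0.4134, 0.1927, 0.0347]
eef_rot: [-125.0, 89.9, -9.2]
contact_force: [-0.3, 0.7, -0.4]
gripper_width: 0.0414
```

```bash
python3 -m handwheel '[[[-0.1,-0.08,-0.12,0],[0,0,0,0],[0,0,0,0],[0,0,0,0],[0,0,0,0]]]' 0 25
```

```text
time_s: 9.75
tcp_pos: [0.4097, 0.1899, 0.0312]
eef_rot: [-78.8, 89.8, 36.9]
contact_force: [0.3, 0.3, -0.3]
gripper_width: 0.0177
```

```bash
python3 -m handwheel '[[[0,0,0.5,0],[0,0,0.9,0],[0,0,0.9,0],[0.3,0.1,0.3,0],[0.8,0.25,0,0],[0.9,0.28,0,0],[0.9,0.28,0,0],[0.9,0.28,0,0]]]'; python3 -m handwheel '[[[0.5,0.1,0,0],[0.1,0,0,0],[0,0,0,0]]]'
```

```text
time_s: 10.55
tcp_pos: [0.5618, 0.2362, 0.141]
eef_rot: [-65.7, 89.8, 50.2]
contact_force: [-0.1, 0.3, -0.6]
gripper_width: 0.0172
time_s: 10.85
tcp_pos: [0.5899, 0.2407, 0.1384]
eef_rot: [-44.1, 90.0, 71.7]
contact_force: [-0.8, -0.1, -1.0]
gripper_width: 0.0177
```

```bash
python3 -m handwheel '[[[-0.03,0.1,-0.6,0],[0,0,-0.8,0],[0,0,-0.5,0],[0,0,0,0]]]'; python3 - <<'E'
from h import *
from plant import readout
im=vision.capture("scene");cv2.imwrite("pics/s4.png",cv2.resize(im[140:260,360:520],(800,600),interpolation=2))
print(readout.get_state()["tcp_pos"])
E
```

```text
time_s: 11.25
tcp_pos: [0.585, 0.2438, 0.0616]
eef_rot: [-36.7, 89.9, 79.1]
contact_force: [0.2, 0.2, -1.0]
gripper_width: 0.0176
[0.58570259 0.24422135 0.06312459]
```

View pics/s4.png

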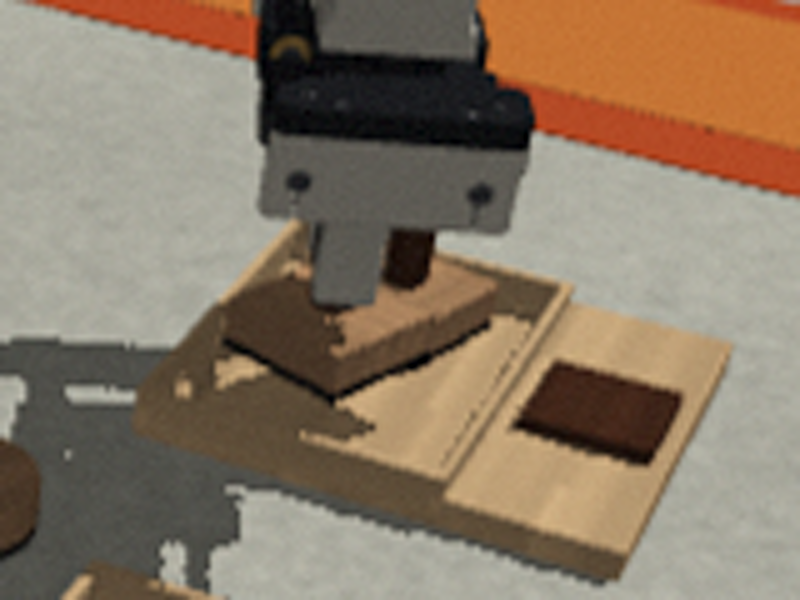

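```bash
python3 -m handwheel '[[[0.03,0,-0.4,0],[0,0,-0.25,0],[0,0,0,0]]]'
```

```text
time_s: 11.6
tcp_pos: [0.5876, 0.2454, 0.0412]
eef_rot: [-76.8, 89.5, 39.1]
contact_force: [0.4, 0.4, -0.9]
gripper_width: 0.0174
```

```bash
python3 -m handwheel '[[[0,0,-0.15,0],[0,0,-0.05,0]]]'; python3 -m handwheel '[[[0,0,-0.04,0],[0,0,0,0]]]'
```

```text
time_s: 11.8
tcp_pos: [0.5884, 0.2461, 0.0352]
eef_rot: [-78.7, 89.4, 37.3]
contact_force: [-0.7, -1.0, -0.1]
gripper_width: 0.0177
time_s: 12.0
tcp_pos: [0.5889, 0.2465, 0.0357]
eef_rot: [-80.5, 89.3, 35.5]
contact_force: [-0.5, 0.7, -0.5]
gripper_width: 0.0176
```

```bash
python3 -m handwheel '[[[0,0,0,0],[0,0,0,0],[0,0,0,0],[0,0,0,0]]]' 40; python3 -m handwheel '[[[0,0,0.4,0],[0,0,0.9,0],[-0.3,0,0.8,0],[-0.7,0.1,0,0],[-0.9,0.2,0,0],[-0.9,0.2,0,0],[-0.9,0.2,0,0],[-0.9,0.2,0,0]]]' 60
```

```text
time_s: 12.4
tcp_pos: [0.5898, 0.247, 0.0367]
eef_rot: [-80.9, 89.1, 35.1]
contact_force: [-1.0, 0.2, 0.5]
gripper_width: 0.039
time_s: 13.2
tcp_pos: [0.4036, 0.2823, 0.122]
eef_rot: [-81.9, 89.1, 33.8]
contact_force: [-0.8, 1.1, -0.3]
gripper_width: 0.06
```

```bash
python3 -m handwheel '[[[-0.65,0.22,-0.2,0],[-0.1,0,-0.5,0],[0,0,-0.4,0],[0,0,0,0]]]';  python3 - <<'E'
from h import *
from plant import readout
im=vision.capture("scene");cv2.imwrite("pics/s5.png",cv2.resize(im[60:240,260:500],(800,600),interpolation=2))
print(readout.get_state()["tcp_pos"])
E
```

```text
time_s: 13.6
tcp_pos: [0.3687, 0.2926, 0.0789]
eef_rot: [-73.7, 88.9, 42.2]
contact_force: [-0.4, -0.8, -0.2]
gripper_width: 0.0598
[0.36929414 0.29300029 0.0797979 ]
```

View pics/s5.png

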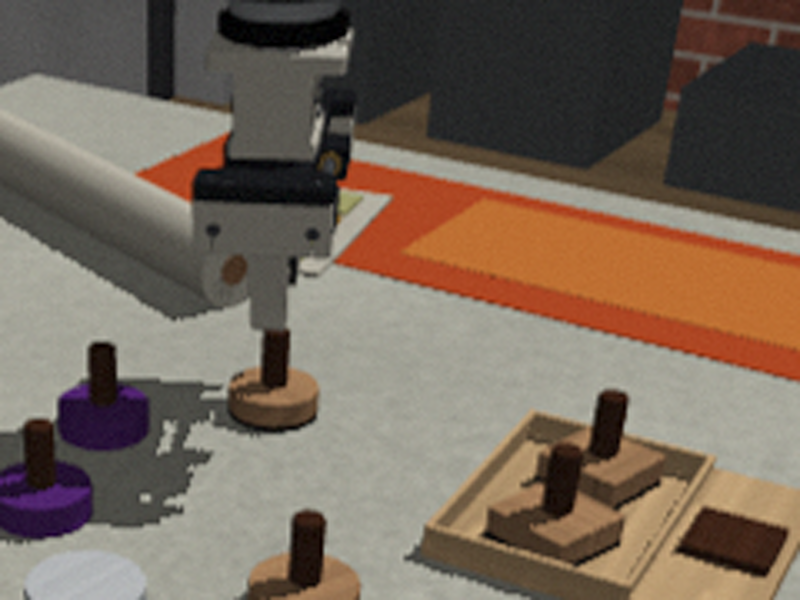

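Both squares stand in the square tray, and the gripper is over the far round stamp. I'm lowering it to grip.

```bash
python3 -m handwheel '[[[0,0,-0.5,0],[-0.05,-0.05,-0.5,0],[0,0,-0.2,0]]]'; python3 -m handwheel '[[[-0.05,-0.05,-0.06,0],[0,0,0,0],[0,0,0,0],[0,0,0,0],[0,0,0,0],[0,0,0,0],[0,0,0,0]]]' 0 25
```

```text
time_s: 13.95
tcp_pos: [0.3697, 0.2936, 0.0343]
eef_rot: [-70.4, 88.5, 45.5]
contact_force: [0.3, -0.5, -0.3]
gripper_width: 0.0601
time_s: 14.65
tcp_pos: [0.3695, 0.2933, 0.0348]
eef_rot: [-69.3, 88.2, 46.6]
contact_force: [-0.3, -0.2, -0.8]
gripper_width: 0.0171
```

```bash
python3 -m handwheel '[[[0,0,0.5,0],[0,0,0.9,0],[0,0,0.9,0],[0.3,-0.4,0.4,0],[0.68,-0.8,0,0],[0.68,-0.8,0,0],[0.68,-0.8,0,0],[0.68,-0.8,0,0]]]'; python3 -m handwheel '[[[0.68,-0.8,0,0],[0.68,-0.8,0,0],[0.68,-0.8,0,0],[0.68,-0.8,0,0]]]'
```

```text
time_s: 15.45
tcp_pos: [0.4907, 0.1461, 0.1481]
eef_rot: [-71.9, 88.2, 44.5]
contact_force: [0.5, 1.1, -1.9]
gripper_width: 0.0172
time_s: 15.85
tcp_pos: [0.6023, 0.0117, 0.1477]
eef_rot: [-70.0, 88.2, 46.4]
contact_force: [1.6, 1.1, 0.0]
gripper_width: 0.0173
```

```bash
python3 -m handwheel '[[[0.6,-0.7,0,0],[0.2,-0.25,0,0],[0,0,-0.3,0],[0,0,-0.8,0],[0,0,-0.6,0],[0,0,-0.3,0],[0,0,0,0]]]';  python3 - <<'E'
from h import *
from plant import readout
im=vision.capture("scene");cv2.imwrite("pics/s6.png",im)
print(readout.get_state()["tcp_pos"])
E
```

```text
time_s: 16.55
tcp_pos: [0.6334, -0.0309, 0.0607]
eef_rot: [-62.5, 88.5, 53.6]
contact_force: [-0.6, -0.3, -1.1]
gripper_width: 0.0175
[ 0.63394292 -0.03081704  0.06165995]
```

View pics/s6.png

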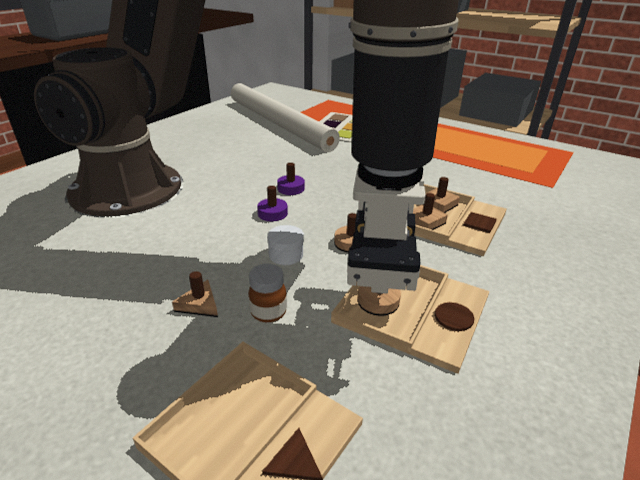

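The round stamp is held over the near half of the round tray at (378,297), so I'm lowering it.

```bash
python3 -m handwheel '[[[0.15,-0.03,-0.25,0],[0,0,-0.25,0],[0,0,0,0]]]'; python3 -m handwheel '[[[0,0,-0.1,0],[0,0,-0.03,0]]]'
```

```text
time_s: 16.9
tcp_pos: [0.6421, -0.0307, 0.043]
eef_rot: [-69.9, 88.2, 46.3]
contact_force: [0.6, 0.2, -1.3]
gripper_width: 0.0178
time_s: 17.1
tcp_pos: [0.6429, -0.0305, 0.0386]
eef_rot: [-71.8, 88.1, 44.4]
contact_force: [-1.2, 0.5, 1.5]
gripper_width: 0.0174
```

```bash
python3 -m handwheel '[[[0,0,0,0],[0,0,0,0],[0,0,0,0],[0,0,0,0]]]' 40; python3 -m handwheel '[[[0,0,0.4,0],[0,0,0.8,0],[0,0,0.8,0],[-0.6,0.6,0,0],[-0.9,0.9,0,0],[-0.9,0.9,0,0],[-0.7,0.7,0,0],[-0.15,0.15,0,0]]]' 60
```

```text
time_s: 17.5
tcp_pos: [0.6437, -0.0306, 0.0397]
eef_rot: [-74.1, 88.0, 42.1]
contact_force: [-0.1, 0.5, -0.4]
gripper_width: 0.0392
time_s: 18.3
tcp_pos: [0.511, 0.1006, 0.1229]
eef_rot: [-75.5, 87.9, 40.4]
contact_force: [0.1, -0.0, -0.3]
gripper_width: 0.0598
```

```bash
python3 -m handwheel '[[[-0.1,0.1,-0.5,0],[0,0,-0.8,0],[0,0,-0.5,0],[0,0,-0.2,0],[0,0,0,0]]]'; python3 - <<'E'
from h import *
from plant import readout
im=vision.capture("scene");cv2.imwrite("pics/s7.png",cv2.resize(im[120:270,240:440],(800,600),interpolation=2))
print(readout.get_state()["tcp_pos"])
E
```

```text
time_s: 18.8
tcp_pos: [0.5083, 0.1073, 0.044]
eef_rot: [-78.1, 87.4, 38.2]
contact_force: [-0.4, -0.2, 0.4]
gripper_width: 0.06
[0.50866486 0.10746713 0.04458037]
```

View pics/s7.png

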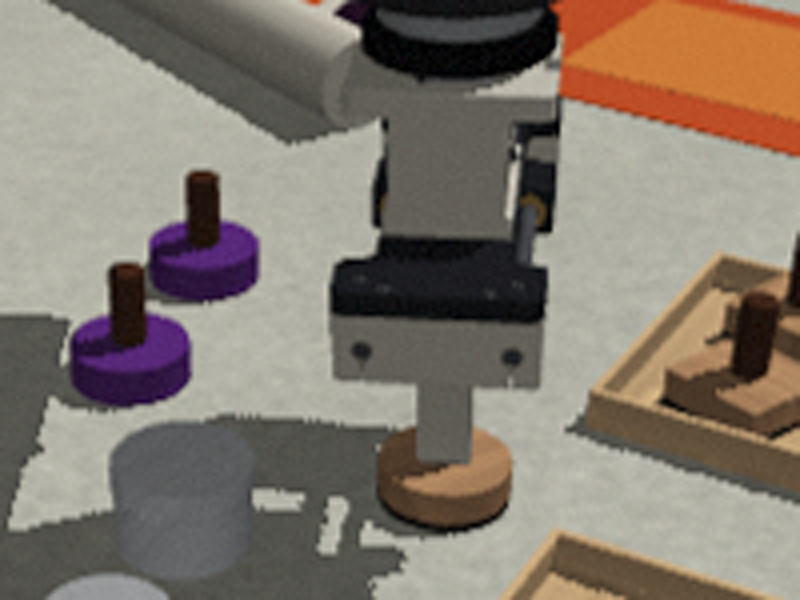

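```bash
python3 -m handwheel '[[[0,-0.08,-0.3,0],[0,0,-0.08,0]]]'; python3 -m handwheel '[[[0,0,-0.03,0],[0,0,0,0],[0,0,0,0],[0,0,0,0],[0,0,0,0],[0,0,0,0],[0,0,0,0]]]' 0 25
```

```text
time_s: 19.05
tcp_pos: [0.5103, 0.1045, 0.0305]
eef_rot: [-79.0, 87.2, 37.2]
contact_force: [-0.9, -0.6, 0.6]
gripper_width: 0.06
time_s: 19.75
tcp_pos: [0.5114, 0.1048, 0.0305]
eef_rot: [-79.4, 87.1, 36.8]
contact_force: [-0.1, -0.6, -2.0]
gripper_width: 0.0175
```

```bash
python3 -m handwheel '[[[0,0,0.5,0],[0,0,0.8,0],[0,0,0.7,0],[0.4,-0.2,0.1,0],[0.8,-0.37,0,0],[0.8,-0.37,0,0],[0.7,-0.32,0,0],[0.1,-0.05,0,0]]]'; python3 -m handwheel '[[[0,0,0,0]]]'
```

```text
time_s: 20.55
tcp_pos: [0.6248, 0.0503, 0.1183]
eef_rot: [-79.5, 87.1, 36.9]
contact_force: [-0.5, -0.5, -1.0]
gripper_width: 0.0174
time_s: 20.65
tcp_pos: [0.6249, 0.0497, 0.1175]
eef_rot: [-79.0, 87.2, 37.4]
contact_force: [-1.5, -0.9, -0.6]
gripper_width: 0.0173
```

```bash
python3 -m handwheel '[[[0.22,-0.05,-0.5,0],[0.05,0,-0.7,0],[0,0,-0.3,0],[0,0,0,0]]]';  python3 - <<'E'
from h import *
from plant import readout
im=vision.capture("scene");cv2.imwrite("pics/s8.png",cv2.resize(im[180:390,280:560],(800,600),interpolation=2))
print(readout.get_state()["tcp_pos"])
E
```

```text
time_s: 21.05
tcp_pos: [0.6331, 0.0486, 0.0565]
eef_rot: [-78.3, 87.2, 38.0]
contact_force: [0.3, -0.5, -1.2]
gripper_width: 0.0173
[0.63341654 0.04878497 0.05731371]
```

View pics/s8.png

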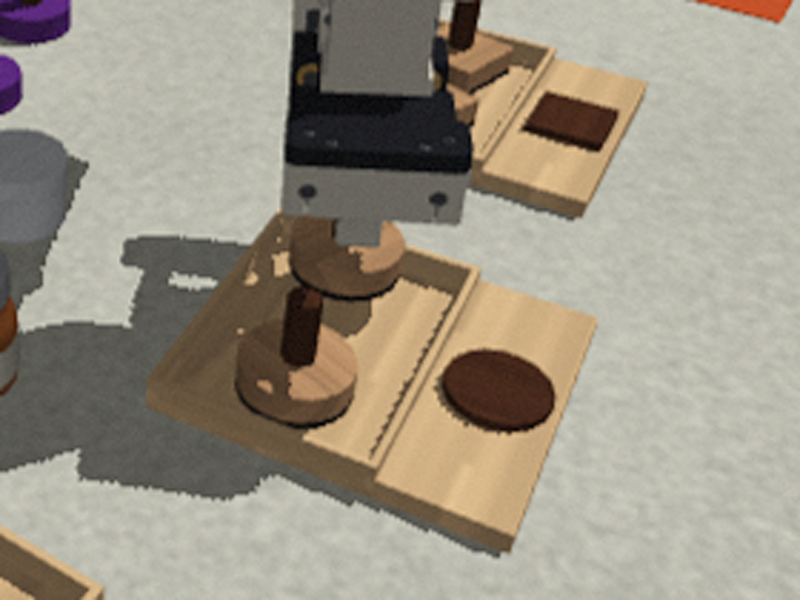

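The first round stamp stands in the near half of the tray, and the second is held over the far half.

```bash
python3 -m handwheel '[[[0,0,-0.3,0],[0,0,-0.15,0],[0,0,-0.05,0]]]'; python3 -m handwheel '[[[0,0,-0.08,0],[0,0,-0.02,0]]]'
```

```text
time_s: 21.4
tcp_pos: [0.6344, 0.0499, 0.0391]
eef_rot: [-80.4, 86.9, 36.0]
contact_force: [0.1, -0.1, -0.3]
gripper_width: 0.0178
time_s: 21.6
tcp_pos: [0.6346, 0.0501, 0.0353]
eef_rot: [-80.7, 86.9, 35.8]
contact_force: [-0.1, -0.5, -1.8]
gripper_width: 0.0178
```

```bash
python3 -m handwheel '[[[0,0,-0.03,0],[0,0,0,0]]]'; python3 -m handwheel '[[[0,0,0,0],[0,0,0,0],[0,0,0,0],[0,0,0,0]]]' 40; python3 -m handwheel '[[[0,0,0.4,0],[0,0,0.8,0],[0,0,0.8,0],[-0.5,-0.4,0,0],[-0.8,-0.8,0,0],[-0.8,-0.8,0,0],[-0.8,-0.8,0,0],[-0.8,-0.8,0,0]]]' 60
```

```text
time_s: 21.8
tcp_pos: [0.6351, 0.0502, 0.0346]
eef_rot: [-81.1, 86.8, 35.4]
contact_force: [-0.2, -0.7, -1.4]
gripper_width: 0.0175
time_s: 22.2
tcp_pos: [0.6356, 0.0502, 0.0352]
eef_rot: [-81.6, 86.8, 34.9]
contact_force: [-0.0, 0.1, -0.9]
gripper_width: 0.039
time_s: 23.0
tcp_pos: [0.4862, -0.0947, 0.1175]
eef_rot: [-83.7, 86.7, 33.1]
contact_force: [0.5, -0.5, 1.0]
gripper_width: 0.06
```

```bash
python3 -m handwheel '[[[-0.8,-0.8,0,0],[-0.7,-0.7,0,0],[-0.1,-0.1,-0.4,0],[0,0,-0.4,0],[0,0,0,0]]]';  python3 - <<'E'
from h import *
from plant import readout
im=vision.capture("scene");cv2.imwrite("pics/s9.png",cv2.resize(im[180:360,100:340],(800,600),interpolation=2))
print(readout.get_state()["tcp_pos"])
E
```

```text
time_s: 23.5
tcp_pos: [0.4147, -0.1641, 0.0867]
eef_rot: [-85.5, 86.5, 31.0]
contact_force: [0.6, -0.4, 0.1]
gripper_width: 0.0602
[ 0.41552788 -0.16400222  0.0875981 ]
```

View pics/s9.png

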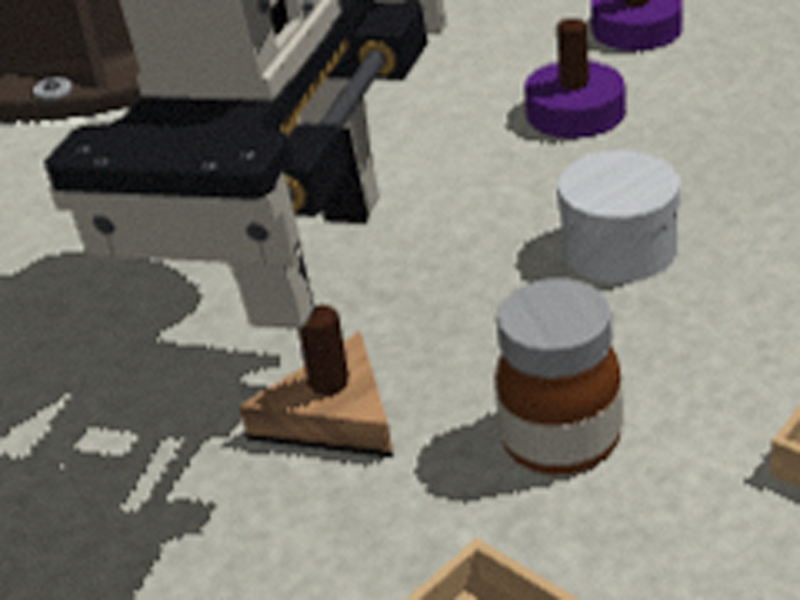

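```bash
python3 -m handwheel '[[[-0.05,-0.08,-0.5,0],[0,0,-0.6,0],[0,0,-0.2,0],[0,0,0,0]]]'; python3 -m handwheel '[[[0,0,-0.06,0],[0,0,0,0],[0,0,0,0],[0,0,0,0],[0,0,0,0],[0,0,0,0],[0,0,0,0]]]' 0 25
```

```text
time_s: 23.95
tcp_pos: [0.4177, -0.1667, 0.0379]
eef_rot: [-89.5, 86.2, 27.2]
contact_force: [-1.0, 0.3, -0.5]
gripper_width: 0.0601
time_s: 24.65
tcp_pos: [0.4205, -0.1663, 0.039]
eef_rot: [-91.6, 85.9, 25.3]
contact_force: [0.2, 0.0, -1.1]
gripper_width: 0.0172
```

The grip is about 8 mm off the handle's axis and a little high. I'm opening, shifting and gripping again.

```bash
python3 -m handwheel '[[[0,0,0,0],[0,0,0,0],[0,0,0,0],[-0.2,-0.02,-0.15,0],[-0.1,0,-0.05,0]]]' 45; python3 - <<'E'
from h import *
from plant import readout
im=vision.capture("scene");cv2.imwrite("pics/s10.png",cv2.resize(im[180:360,100:340],(800,600),interpolation=2))
print(readout.get_state()["tcp_pos"])
E
```

```text
time_s: 25.15
tcp_pos: [0.4082, -0.1672, 0.0306]
eef_rot: [-91.9, 85.9, 25.0]
contact_force: [-0.6, -1.1, -0.2]
gripper_width: 0.0443
[ 0.40781141 -0.16724181  0.03056912]
```

View pics/s10.png

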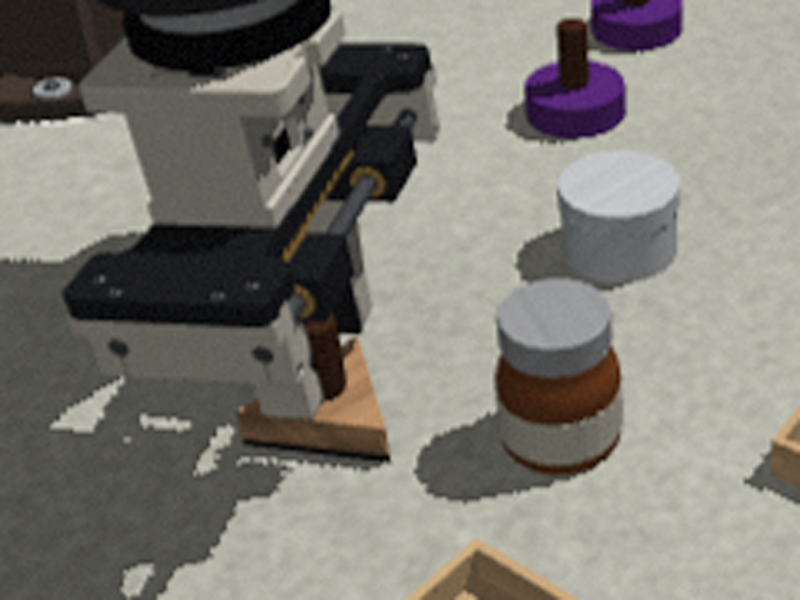

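```bash
python3 - <<'E'
from h import *
for q in [(334,393),(329,388)]:
    u=(100+q[0]*.3,180+q[1]*.3);print(ray("scene",u,.021)[:2])
u=(100+322*.3,180+325*.3)
print(ray("scene",u,.06)[:2], proj("scene",[.4078,-.1672,.0306])/.3-np.array([333,600]), proj("scene",[.412,-.1675,.02])/.3-np.array([333,600]))
im=cv2.imread("pics/s10.png");h=cv2.cvtColor(im,cv2.COLOR_BGR2HSV)
m=((h[...,1]>120)&(h[...,0]<20)&(h[...,2]<62)).astype(np.uint8);m[:, :280]=0;m[:,360:]=0
m[:300]=0;ys,xs=np.nonzero(m);print(xs.min(),xs.max(),ys.min(),ys.max())
for y in range(320,400,10):
    x=np.nonzero(m[y])[0];print(y,x.min() if len(x) else 0,x.max() if len(x) else 0)
E
```

```text
[ 0.41877353 -0.17043423]
[ 0.41455658 -0.16942268]
[ 0.41976955 -0.17124557] [319.43562444 362.66776786] [328.84649373 385.11664067]
280 359 302 451
320 328 334
330 308 339
340 312 337
350 314 341
360 315 341
370 319 342
380 322 344
390 325 341
```

```bash
python3 -m handwheel '[[[0.18,-0.03,-0.03,0],[0,0,-0.02,0]]]'; python3 -m handwheel '[[[0,0,-0.02,0],[0,0,0,0],[0,0,0,0],[0,0,-0.02,0],[0,0,0,0],[0,0,0,0]]]' 0 25
```

```text
time_s: 25.4
tcp_pos: [0.4153, -0.1686, 0.0284]
eef_rot: [-91.9, 85.9, 24.9]
contact_force: [0.1, -0.4, 0.1]
gripper_width: 0.0449
time_s: 26.0
tcp_pos: [0.4156, -0.1686, 0.0264]
eef_rot: [-91.7, 85.9, 25.1]
contact_force: [0.1, -0.7, 0.2]
gripper_width: 0.0176
```

```bash
python3 -m handwheel '[[[0,0,0.5,0],[0,0,0.8,0],[0,0,0.8,0],[0.3,-0.3,0.3,0],[0.85,-0.6,0,0],[0.85,-0.6,0,0],[0.85,-0.6,0,0],[0.85,-0.6,0,0]]]'; python3 -m handwheel '[[[0.2,-0.1,0,0],[0,0,0,0]]]'
```

```text
time_s: 26.8
tcp_pos: [0.5622, -0.278, 0.1275]
eef_rot: [-90.7, 85.9, 26.3]
contact_force: [0.2, 0.7, -0.4]
gripper_width: 0.0173
time_s: 27.0
tcp_pos: [0.5734, -0.2851, 0.1253]
eef_rot: [-90.5, 86.0, 26.4]
contact_force: [-0.3, 0.1, -1.5]
gripper_width: 0.0176
```

```bash
python3 -m handwheel '[[[0.2,0.05,-0.5,0],[0,0,-0.8,0],[0,0,-0.4,0],[0,0,-0.15,0],[0,0,0,0]]]';  python3 - <<'E'
from h import *
from plant import readout
im=vision.capture("scene");cv2.imwrite("pics/s11.png",im)
print(readout.get_state()["tcp_pos"])
E
```

```text
time_s: 27.5
tcp_pos: [0.5774, -0.2805, 0.0494]
eef_rot: [-89.0, 86.1, 27.9]
contact_force: [0.0, -0.2, -1.3]
gripper_width: 0.0178
[ 0.57779722 -0.280602    0.05007876]
```

View pics/s11.png

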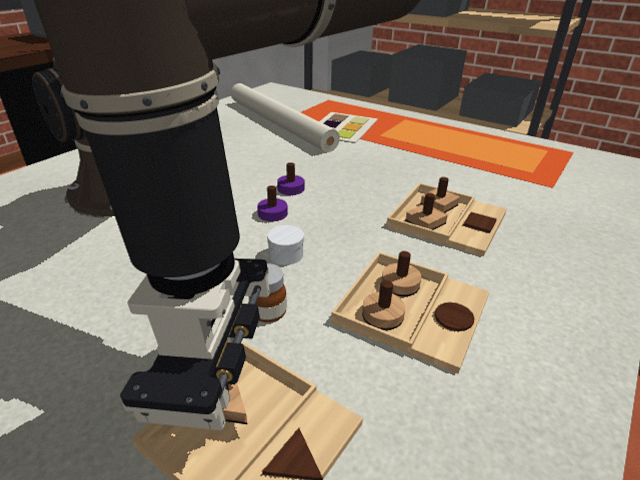

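```bash
python3 -m handwheel '[[[0.08,0,-0.25,0],[0,0,-0.12,0],[0,0,-0.03,0]]]'; python3 -m handwheel '[[[0,0,-0.08,0],[0,0,-0.03,0]]]'
```

```text
time_s: 27.85
tcp_pos: [0.5827, -0.2807, 0.0361]
eef_rot: [-92.0, 85.8, 24.9]
contact_force: [-0.1, -0.2, -0.9]
gripper_width: 0.0172
time_s: 28.05
tcp_pos: [0.5831, -0.2807, 0.0319]
eef_rot: [-92.5, 85.8, 24.5]
contact_force: [0.5, 0.7, -2.0]
gripper_width: 0.0173
```

```bash
python3 -m handwheel '[[[0,0,-0.06,0],[0,0,-0.02,0]]]';python3 -m handwheel '[[[0,0,0,0],[0,0,0,0],[0,0,0,0],[0,0,0,0]]]' 45; python3 -m handwheel '[[[0,0,0.3,0],[0,0,0.7,0],[0,0,0.9,0],[0,-0.5,0.9,0],[-0.4,-0.9,0.8,0],[-0.8,-0.9,0,0],[-0.8,-0.9,0,0],[-0.8,-0.9,0,0]]]'
```

```text
time_s: 28.25
tcp_pos: [0.5834, -0.2808, 0.0304]
eef_rot: [-93.1, 85.7, 23.9]
contact_force: [-4.2, 2.7, 7.3]
gripper_width: 0.0176
time_s: 28.65
tcp_pos: [0.5843, -0.2812, 0.0313]
eef_rot: [-94.2, 85.6, 22.8]
contact_force: [1.0, 0.0, 0.8]
gripper_width: 0.0426
time_s: 29.45
tcp_pos: [0.4724, -0.4459, 0.1874]
eef_rot: [-98.9, 85.6, 18.7]
contact_force: [0.3, -0.6, -0.2]
gripper_width: 0.045
```

```bash
python3 -m handwheel '[[[-0.8,-0.9,0,0],[-0.8,-0.9,0,0],[-0.8,-0.9,0,0],[-0.5,-0.7,0,0],[0,0,0,0],[0,0,0,0]]]'; python3 - <<'E'
from h import *
cv2.imwrite("pics/s12.png",vision.capture("scene"));cv2.imwrite("pics/t12.png",vision.capture("top"))
E
```

```text
time_s: 30.05
tcp_pos: [0.3458, -0.5915, 0.1943]
eef_rot: [-103.2, 85.5, 14.1]
contact_force: [0.0, 0.7, 0.7]
gripper_width: 0.0448
```

View pics/s12.png

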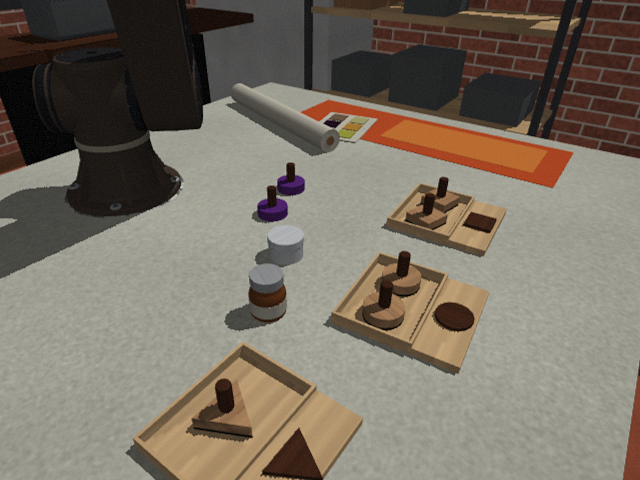

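View pics/t12.png

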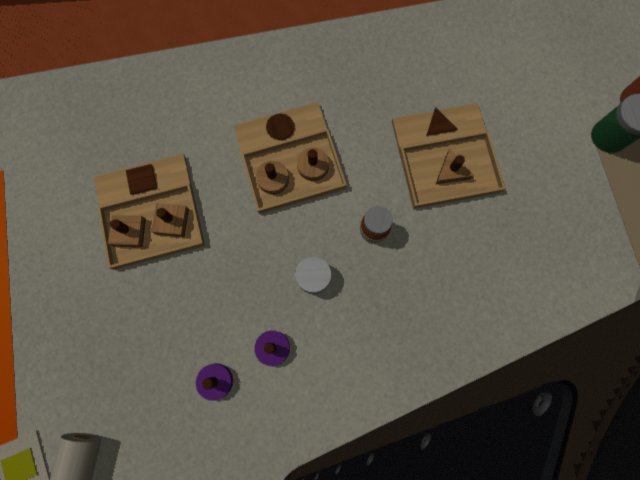

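All five stamps are in matching trays. I'll check positions and flatness before handing in.

```bash
python3 - <<'E'
from h import *
im=cv2.imread("pics/s12.png");h=cv2.cvtColor(im,cv2.COLOR_BGR2HSV)
m=((h[...,1]>120)&(h[...,0]<20)&(h[...,2]<62)).astype(np.uint8)
k,l,s,c=cv2.connectedComponentsWithStats(m)
C={"sq":(.586,.285,3.2),"ro":(.638,.008,5.3),"tri":(.583,-.283,.5)}
for i in range(1,k):
    if 90<s[i,4]<700 and s[i,3]>s[i,2] and c[i][1]>150:
        p=ray("scene",c[i],.044)[:2];o=[]
        for n,(x,y,a) in C.items():
            a=np.radians(a);d=p-[x,y];q=[d[0]*np.cos(a)+d[1]*np.sin(a),-d[0]*np.sin(a)+d[1]*np.cos(a)]
            if abs(q[0])<.06 and abs(q[1])<.085:o.append((n,np.round(q,3)))
        print(c[i].round(),s[i].tolist(),p.round(3),o)
a=cv2.resize(im[165:355,320:510],(600,600),interpolation=2);cv2.imwrite("pics/z1.png",a)
b=cv2.imread("pics/t12.png");cv2.imwrite("pics/z2.png",cv2.resize(b[95:275,90:510],(800,343),interpolation=2))
print([ray("top",q,z)[:2].round(3) for q,z in (((313,275),.042),((378,219),.07))])
E
```

```text
[290. 171.] [287, 163, 8, 18, 110] [0.297 0.205] []
[442. 187.] [437, 178, 11, 20, 149] [0.585 0.323] [('sq', array([0.001, 0.038]))]
[272. 196.] [268, 186, 8, 20, 141] [0.333 0.099] []
[428. 204.] [422, 194, 14, 22, 185] [0.589 0.246] [('sq', array([ 0.001, -0.039]))]
[403. 264.] [396, 252, 14, 27, 254] [0.633 0.047] [('ro', array([-0.001,  0.039]))]
[385. 293.] [377, 277, 16, 32, 312] [ 0.643 -0.029] [('ro', array([ 0.002, -0.037]))]
[224. 396.] [215, 379, 19, 35, 460] [ 0.58  -0.283] [('tri', array([-0.003,  0.   ]))]
[array([0.431, 0.011]), array([ 0.499, -0.115])]
```

View pics/z1.png

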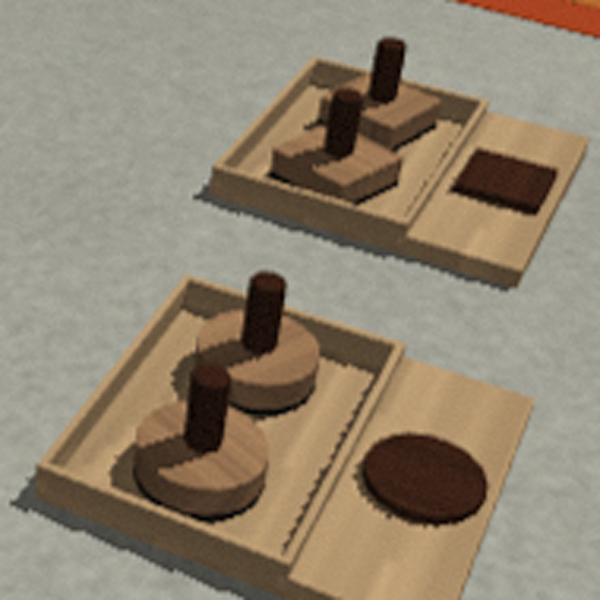

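View pics/z2.png

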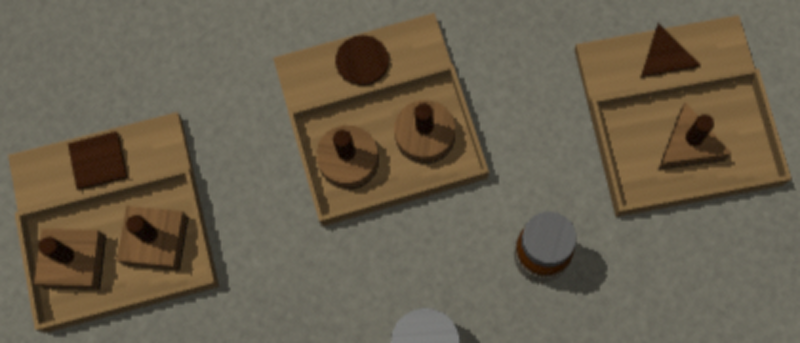

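```bash
python3 -c "
from plant import close_job,readout
s=readout.get_state();print(s['time_s'],abs(s['qd']).max(),s['contact_force']);print(close_job())"
```

```text
30.15 1.250413975375203 [ 1.11425696 -0.72114886 -0.06333748]
the job is handed in; nothing more can be done
None
```

I put all five stamps in their matching trays (two round, two square, one triangular) and handed the job in at about 30 s; it gave no verdict.

**Final position check:** in the last scene picture, every stamp axis was within about 3 mm of its tray's centre line in x. In y they were at +38 and −39 mm (squares), +39 and −37 mm (rounds) and about 0 mm (triangle). All stood upright on the tray floors, judged by eye. The jar and tin look unmoved between the first and last top views, though I did not re-measure their outlines. The two purple stamps were left alone, and the arm was clear of everything.

**What did not go cleanly:**
- **Gripper tilt:** the tool slowly tilted to about 4° as the moves accumulated. The stamps still look upright after release.
- **Triangle grip:** the first grip was about 8 mm off the handle's axis and moved the stamp about 3 mm, so I opened and gripped again before lifting.
- **Contact force:** lowering the first square stamp briefly read about 23 N, the highest reading I saw.
- **Camera disagreement:** the two cameras differed by 5–10 mm on some starting positions. I mostly used the scene camera for these, and it matched where the gripper found the handles.

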